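Slacken the left-hand nut of a grinding spindle

TASK

The wheel on the grinding spindle with the red nut is due for a change. That nut has a left-hand thread: slacken it by turning it clockwise, seen from above, by at least a sixth of a turn (if it will not budge, you are turning it the tightening way), then let go of it. Leave the black nut of the other spindle tight.

Things in the scene. Friction and masses are not known exactly. Their poses are not given: they have to be found in the camera images.
- red_nut_grip (a point): On the red nut's axis, 135 mm above the bench: the height to grip. Its red bar is an upright blade along this point's x, 11 mm thick (the middle 41 mm), 71 mm long with round ends, 113 to 147 mm above the bench; grip it at its middle, across its thickness. z is up; turns with the nut. Below: steel collar 30 mm wide, grey wheel 90 mm wide (top at 98 mm), green foot 100 mm wide, all fixed.
- red_nut (a joint): Turn of the red, left-hand nut in rad: 0 is tight (where it starts), growing as it is slackened CLOCKWISE seen from above, up to 2.6. Anticlockwise it is against a hard stop at once. It turns with a steady friction of about 0.15 N m and stays where it is left.
- black_nut_grip (a point): The same point on the black nut of the other grinding spindle: on its axis, 135 mm above the bench, x along its bar, z up. That head has the same shape and sizes as the red one, but a black bar; the two heads may stand either way round. Tall fixed gauges (up to 0.36 m) stand behind the right-hand head, from 0.56 m ahead of the base: cross in front of them.
- black_nut (a joint): Turn of the black, ordinary right-hand nut in rad: 0 is tight (where it starts), growing as it is slackened anticlockwise seen from above. It is to stay tight.
There are look-alikes about, which are no part of the job. What is shaped like the part that bears red_nut_grip but orange is not meant.

How it is judged:
By the outcome, as a careful person would: the job done as asked, in the order asked, and still so for the second after the job is handed in, with the robot touching nothing.
It also fails if it takes over 32 s, if anything falls off the work surface, if the arm or the gripper's body presses on something with over 40 N, if the wrist force passes 120 N, or if a joint passes its speed limit or range.

ROBOT

A 7-joint arm with a two-finger parallel gripper is mounted at the origin on the work surface; the furniture and walls round the work are solid. World frame = base frame: x ahead of the robot, y to its left, z up, the work surface at z = 0. Lengths are in mm, angles in rad, forces in N, time in s.
With the tool pointing down it reaches from about 425 to 875 mm from the base axis. Payload 8.4 kg.
Tool frame: the origin (TCP) lies midway between the tips of the shut fingers; the grasp point (between the pads) lies 19 mm behind it; z points along the fingers, y is the line along which they close (so a half turn about z gives the same grasp; the last joint's range is limited). The gripper opens to 85 mm and grips with 20 to 120 N. Pads are 22 mm wide; open, the fingers measure 114 mm over their backs; the gripper's body (76 mm by 85 mm) begins 54 mm behind the grasp point. The pads swing forward as they close: fully open they stand 13 mm farther back than shut.
Start: joints at [-1.284, 0.333, 0.04, 1.465, -0.013, 1.343, -0.059], TCP at [244.594, 602.194, 231.308] pointing down, gripper open.
Joint ranges: [-2.58, 2.58], [-0.38, 2.09], [-1.3, 1.39], [0.25, 2.4], [-1.5, 4.64], [0.08, 2.09], [-2.65, 2.65]. Speed limits (rad/s): [2.22, 2.22, 2.79, 2.79, 3.14, 3.14, 3.14].

INTERFACE

Orientations are given as a rotation vector (axis times angle).
In Python, from bench import manip, eyes gives the robot as it stands.
- The arm moves only by the tool drive_tool, never from a script. Its argument "increments" is a list of rows, each a list of 7 numbers: the shift along the tool's x, y, z scaled (see below), then the turn, a rotation vector about the tool's x, y, z scaled (see below), then the closure, from -1 (fully open) to 1 (shut). In form: [[dx, dy, dz, rx, ry, rz, jaw], ...]. A call has exactly 10 rows; each row shifts and turns the commanded pose from where the row before left it, along the tool's axes as they then stand; what a row does not reach is not made up. The controller multiplies each number of a shift by 300 mm and each number of a turn by 360 degrees. A row lasts 1/8 s, in which the tool goes at most 62.5 mm and 10.7 degrees, less where a joint would pass 70% of its speed; a pose out of reach is approached as far as the arm can. A call with a number of a shift or a turn outside -1 to 1 is refused whole. A call with a gripper value outside its range is refused whole. The fingers move at their own pace and stop on an object; "grip_force" is the grip in N (left out, the last holds). Time passes only in rows, so rows that do not move let the fingers close, or fill a call up. It gives the time, the measured TCP pose, the force, the opening and the grip force at its end, in the units of the state.
- manip.get_state(): the state, without advancing time (a new reading comes with each control period).
- eyes.capture(name): name is "scene" or "top" or "wrist"; returns a dict with "frame" (480x640x3 uint8, blue, green, red), "vfov" (degrees; the focal length in pixels is half the picture's height over the tangent of half this angle, whatever the lens; pixels are square), "cx", "cy" (the principal point, pixels), "view" (4x4, takes a point from world to camera coordinates). Camera axes: x right, y down, z forward; pixel columns grow to the right and rows downward; lengths in mm; the calibration is good to about 2 mm. A picture is of the moment at which its call begins. There is no depth.
- manip.sign_off(): hands the job in; it is judged then, once.
The state is a dict: "clock": time; "joint_pos": joint angles; "qd": joint speeds; "tau": joint torques, N m; "tcp_pos": TCP position; "orientation": TCP orientation; "wrist_force": force on the tool from outside, world axes, zero at the start; "ft_torque": the same for the moment, N m; "gripper_width": opening from 0.0 (shut) to 1.0 (fully open); "grip_force": force on a finger pad.
Only numpy, scipy, OpenCV 4.12 (cv2) and the standard library are available. Lean on these libraries where they do the work, as an engineer would, in place of code of your own. Each camera call takes 0.05 s, during which the arm holds its last target. There are 200 camera calls.

## Working session

There is one attempt and no reset: what is moved stays moved. The work goes in short steps, Python scripts to look and compute and a tool call to move; the robot and the scene stay as the last step left them, time stands still between calls to the robot, and variables do not carry over. Pictures are saved under pics/ and viewed, at most 10 in all, crops included, and the job is handed in when it is done.

Besides the shell and the picture viewer there is one more tool, called as name(argument=value, ...) on one line, values as JSON. drive_tool: Moves the arm, as the interface text tells. Shifts and turns lie within -1 to 1; 1 stands for 300 mm of shift or 360 degrees of turn. Its arguments: {"type":"object","properties":{"increments":{"type":"array"},"grip_force":{"type":"number"}},"required":["increments"]}

```bash
mkdir -p pics; python3 - <<'E'
from bench import manip, eyes
import cv2,pickle
d={}
for n in("scene","top"):
    c=eyes.capture(n);d[n]=c;cv2.imwrite(f"pics/{n}0.png",c["frame"]);print(n,c["vfov"],c["cx"],c["cy"],c["view"].round(3).tolist() if hasattr(c["view"],"round") else c["view"])
pickle.dump(d,open("c0.pkl","wb"))
print(manip.get_state())
E
```

```text
scene 56.218643256884114 325.3751488048043 242.34756728823183 [[0.872, -0.489, -0.008, -420.272], [-0.419, -0.737, -0.531, 458.507], [0.253, 0.466, -0.847, 782.363], [0.0, 0.0, 0.0, 1.0]]
top 46.607309733365135 316.7974913042126 234.12805934075158 [[-0.013, -1.0, 0.001, 210.919], [-0.994, 0.013, -0.109, 611.388], [0.109, -0.002, -0.994, 1004.563], [0.0, 0.0, 0.0, 1.0]]
{'clock': 0.1, 'joint_pos': array([-1.28420864,  0.333882  ,  0.03988442,  1.4661756 , -0.01338959,
        1.34333753, -0.05847769]), 'qd': array([-3.32657590e-05, -3.03634267e-04, -8.42128710e-04, -2.63640093e-03,
        3.25778302e-04,  1.98448858e-03,  1.33593371e-03]), 'tau': array([ 4.07168453e-03, -6.60021257e+01,  1.37012199e+00, -4.06471360e+01,
        1.70169800e-02,  8.96504876e-03,  7.84277177e-06]), 'tcp_pos': array([244.46216065, 601.82045265, 230.48693059]), 'orientation': array([-6.02210562e-01, -3.08315080e+00,  2.39713900e-03]), 'wrist_force': array([-0.59504272,  0.16082121,  0.24484894]), 'ft_torque': array([-0.02274436, -0.01964543, -0.02400676]), 'grip_force': 0.0, 'gripper_width': 0.9995732826969688}
```

View pics/scene0.png

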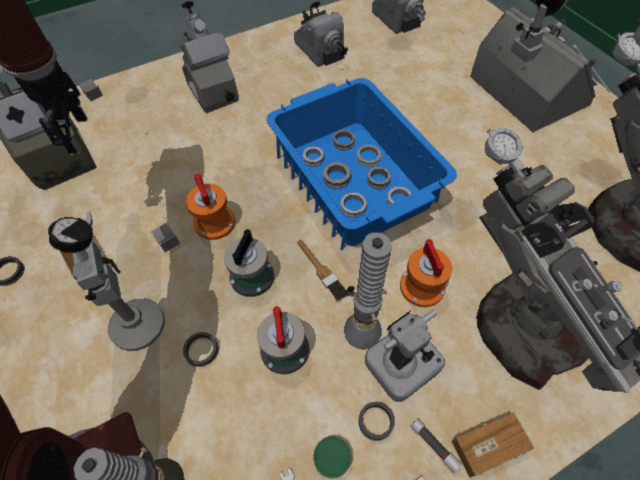

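View pics/top0.png

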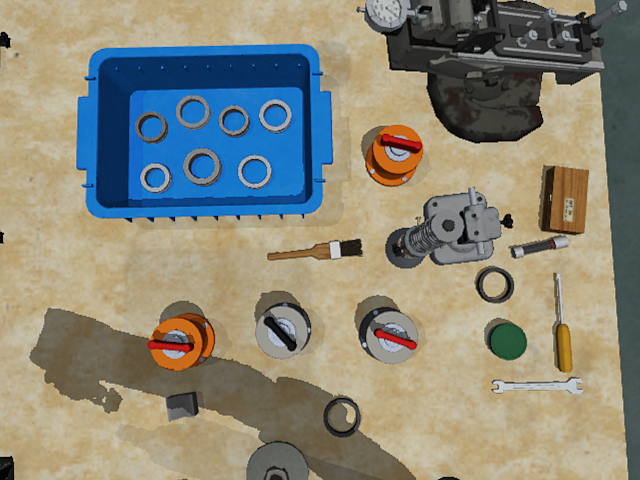

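Candidates with a red bar: the orange heads at scene (208,208) and (428,272), and the grey wheel on a green foot at scene (283,338), top (392,338). The last one fits, because its wheel is grey and its foot green. The black-bar one is at top (282,333). I'll measure both and confirm in a crop.

```bash
cat > h.py <<'E'
import numpy as np,cv2
def K(c):
    f=240/np.tan(np.radians(c["vfov"]/2)); return np.array([[f,0,c["cx"]],[0,f,c["cy"]],[0,0,1]])
def back(c,uv,z):
    V=np.array(c["view"]);R,t=V[:3,:3],V[:3,3];o=-R.T@t
    d=(R.T@np.linalg.inv(K(c))@np.c_[np.atleast_2d(uv),np.ones(len(np.atleast_2d(uv)))].T).T
    return o+d*((z-o[2])/d[:,2])[:,None]
def proj(c,P):
    V=np.array(c["view"]);q=(K(c)@(V[:3,:3]@np.atleast_2d(P).T+V[:3,3:])).T;return q[:,:2]/q[:,2:]
def redmask(im,box):
    h=cv2.cvtColor(im,cv2.COLOR_BGR2HSV);m=((h[...,0]<5)|(h[...,0]>174))&(h[...,1]>150)&(h[...,2]>60)
    z=np.zeros(m.shape,np.uint8);x0,y0,x1,y1=box;z[y0:y1,x0:x1]=m[y0:y1,x0:x1];return z
def model(x,y,a,n=24):  # hull points of the bar (stadium, 71x11, z113-147)
    t=np.linspace(0,2*np.pi,n);L=np.c_[np.sign(np.cos(t))*30+5.5*np.cos(t),5.5*np.sin(t)]
    R=np.array([[np.cos(a),-np.sin(a)],[np.sin(a),np.cos(a)]]);p=L@R.T+[x,y]
    return np.r_[np.c_[p,np.full(n,113)],np.c_[p,np.full(n,147)]]
E
python3 - <<'E'
from h import *;import pickle
from scipy.optimize import minimize
d=pickle.load(open("c0.pkl","rb"))
box={"top":(365,315,425,365),"scene":(262,298,305,355)}
M={n:redmask(d[n]["frame"],box[n]) for n in box}
def cost(p,ns):
    s=0
    for n in ns:
        z=np.zeros((480,640),np.uint8);h=cv2.convexHull(np.round(proj(d[n],model(*p))*16).astype(np.int32))
        cv2.fillConvexPoly(z,h,1,shift=4);s+=1-(z&M[n]).sum()/max(1,(z|M[n]).sum())
    return s
for n in box:
    ys,xs=np.nonzero(M[n]);print(n,len(xs),xs.mean(),ys.mean(),back(d[n],[xs.mean(),ys.mean()],135)[0])
c=back(d["top"],[np.nonzero(M["top"])[1].mean(),np.nonzero(M["top"])[0].mean()],140)[0]
for ns in(["top"],["scene"],["top","scene"]):
    b=min((minimize(cost,[c[0],c[1],a],args=(ns,),method="Nelder-Mead",options=dict(initial_simplex=[[c[0],c[1],a],[c[0]+8,c[1],a],[c[0],c[1]+8,a],[c[0],c[1],a+.2]])) for a in np.arange(0,3.1,.3)),key=lambda r:r.fun)
    print(ns,b.x,np.degrees(b.x[2])%180,b.fun)
a=cv2.resize(d["top"]["frame"][285:385,240:440],None,fx=4,fy=4)
s=cv2.resize(d["scene"]["frame"][220:380,210:320],None,fx=2.5,fy=2.5)
s=cv2.copyMakeBorder(s,0,0,0,800-s.shape[1],0) if 0 else s
cv2.imwrite("pics/crop.png",np.hstack([cv2.resize(a,(500,400))[:,:],s[:400]]) )
E
```

```text
top 287 395.50174216027875 338.87108013937285 [427.83189734  75.9001207  135.        ]
scene 252 278.4920634920635 326.50396825396825 [428.36540563  75.34513421 135.        ]
['top'] [427.83503055  75.72800412   1.2022686 ] 68.88491645113359 0.2005649717514124
['scene'] [429.05473052  77.50790138   1.22922391] 70.42934208064749 0.23867069486404835
['top', 'scene'] [428.81887969  77.13409543   1.22561051] 70.22230926851513 0.46944444444444444
```

View pics/crop.png

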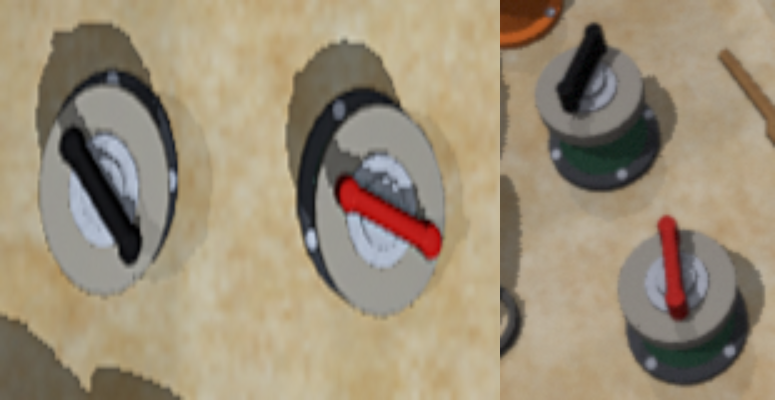

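The crop confirms it: the target has a red bar, grey wheel and green foot. It is the right-hand head, at about (428.5, 76.5), with the bar at about 69.5°. Next I'll locate the obstacles along the path.

```bash
python3 - <<'E'
from h import *;import pickle
d=pickle.load(open("c0.pkl","rb"))
V={n:np.array(d[n]["view"]) for n in d}
for n in V: print(n,"cam",-V[n][:3,:3].T@V[n][:3,3])
for n,uv,zs in [("scene",(136,325),[0]),("scene",(70,233),[150,250,350]),("scene",(105,465),[100,250,400]),("top",(278,468),[0,100,200]),("top",(282,333),[147]),("top",(405,248),[0]),("top",(445,480),[0,200])]:
    for z in zs: print(n,uv,z,back(d[n],uv,z)[0].round())
print(proj(d["top"],[[244,602,230],[0,0,200]]),proj(d["scene"],[[0,0,0],[0,0,300],[244,602,230]]))
cv2.imwrite("pics/cropb.png",np.hstack([cv2.resize(d["scene"]["frame"][200:480,0:220],None,fx=2,fy=2)[:,:],cv2.resize(d["top"]["frame"][380:480,200:380],(340,560)) ]))
E
```

```text
scene cam [ 360.12129217 -232.61777308  902.85661436]
top cam [ 500.65097823  205.09993817 1065.22802413]
scene (136, 325) 0 [177. 282.   0.]
scene (70, 233) 150 [149. 455. 150.]
scene (70, 233) 250 [177. 364. 250.]
scene (70, 233) 350 [205. 272. 350.]
scene (105, 465) 100 [ 83.  15. 100.]
scene (105, 465) 250 [135. -31. 250.]
scene (105, 465) 400 [187. -78. 400.]
top (278, 468) 0 [186. 280.   0.]
top (278, 468) 100 [216. 273. 100.]
top (278, 468) 200 [245. 266. 200.]
top (282, 333) 147 [441. 262. 147.]
top (405, 248) 0 [589.  34.   0.]
top (445, 480) 0 [161. -26.   0.]
top (445, 480) 200 [225.  17. 200.]
[[ 42.80600339 478.52707372]
 [462.73709264 641.78137043]] [[ 84.01691133 505.66376386]
 [-34.32474121 496.96247503]
 [ 81.92167434 141.2161382 ]]
```

View pics/cropb.png

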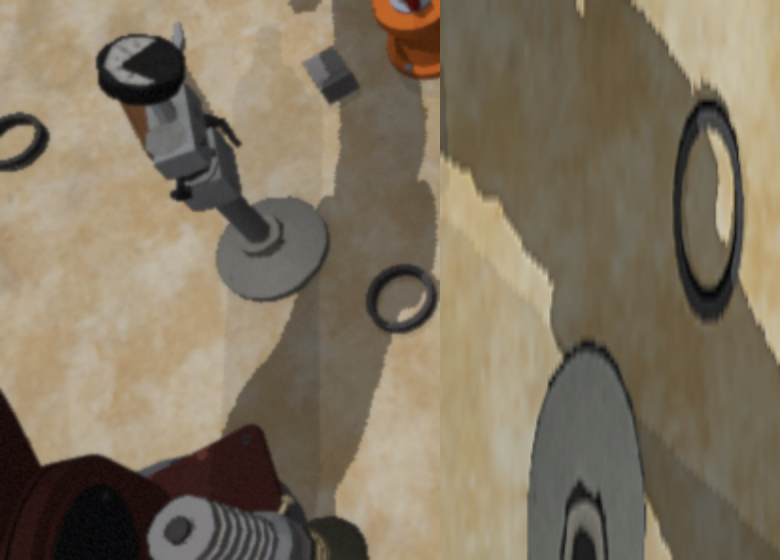

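drive_tool(increments=[[-0.097,-0.057,0,0,0,0,-1],[-0.097,-0.057,0,0,0,0,-1],[-0.097,-0.057,0,0,0,0,-1],[-0.097,-0.057,0,0,0,0,-1],[-0.097,-0.057,0,0,0,0,-1],[-0.097,-0.057,0,0,0,0,-1],[-0.097,-0.057,0,0,0,0,-1],[-0.097,-0.057,0,0,0,0,-1],[-0.097,-0.057,0,0,0,0,-1],[-0.097,-0.057,0,0,0,0,-1]], grip_force=60)

```text
clock: 1.35
tcp_pos: [450.3, 333.2, 231.0]
orientation: [-0.602, -3.083, 0.001]
wrist_force: [-0.1, 0.4, -0.1]
gripper_width: 1.0
grip_force: 0.0
```

drive_tool(increments=[[-0.0255,-0.082,0,0,0,0,-1],[-0.0255,-0.082,0,0,0,0,-1],[-0.0255,-0.082,0,0,0,0,-1],[-0.0255,-0.082,0,0,0,0,-1],[-0.0255,-0.082,0,0,0,0,-1],[-0.0255,-0.082,0,0,0,0,-1],[-0.0255,-0.082,0,0,0,0,-1],[-0.0255,-0.082,0,0,0,0,-1],[-0.0255,-0.082,0,0,0,0,-1],[-0.0255,-0.082,0,0,0,0,-1]])

```text
clock: 2.6
tcp_pos: [427.9, 75.9, 231.3]
orientation: [-0.602, -3.083, -0.0]
wrist_force: [-0.1, -0.5, -0.0]
gripper_width: 0.999
grip_force: 0.0
```

drive_tool(increments=[[0,0,0,0,0,0.0246,-1],[0,0,0,0,0,0.0246,-1],[0,0,0,0,0,0.0246,-1],[0,0,0,0,0,0.0246,-1],[0,0,0,0,0,0.0246,-1],[0,0,0,0,0,0.0246,-1],[0,0,0,0,0,0.0246,-1],[0,0,0,0,0,0.0246,-1],[0,0,0,0,0,0.0246,-1],[0,0,0,0,0,0.0246,-1]])

```text
clock: 3.85
tcp_pos: [428.0, 76.7, 231.3]
orientation: [2.589, 1.78, -0.0]
wrist_force: [1.1, 0.5, 0.0]
gripper_width: 1.0
grip_force: 0.0
```

```bash
python3 - <<'E'
from bench import manip, eyes
from h import *
from scipy.spatial.transform import Rotation as Ro
from scipy.optimize import minimize
s=manip.get_state();R=Ro.from_rotvec(s["orientation"]).as_matrix()
print(s["joint_pos"].round(3),s["tcp_pos"],"yaw of y",np.degrees(np.arctan2(R[1,1],R[0,1])),R[:,2])
c=eyes.capture("wrist");m=redmask(c["frame"],(0,0,640,480));print(m.sum())
im=c["frame"].copy()
def hull(p):return cv2.convexHull(np.round(proj(c,model(*p))*16).astype(np.int32))
def cost(p):
    z=np.zeros((480,640),np.uint8);cv2.fillConvexPoly(z,hull(p),1,shift=4);return 1-(z&m).sum()/max(1,(z|m).sum())
x0=[428.8,77,1.22]
b=minimize(cost,x0,method="Nelder-Mead",options=dict(initial_simplex=[x0,[435,77,1.22],[428,84,1.22],[428,77,1.3]]))
print(b.x,np.degrees(b.x[2]),b.fun)
cv2.polylines(im,[hull(b.x)],True,(0,255,0),1,shift=4)
cv2.imwrite("pics/wrist.png",im)
E
```

```text
[-0.602 -0.13   0.296  1.967  0.039  1.299 -0.684] [427.95130237  76.69616259 231.3161007 ] yaw of y -20.965764067211232 [-1.21879544e-05 -2.18721988e-05 -1.00000000e+00]
1803
[429.59256463  77.14116448   1.21091097] 69.3800877184981 0.31113271754982985
```

View pics/wrist.png

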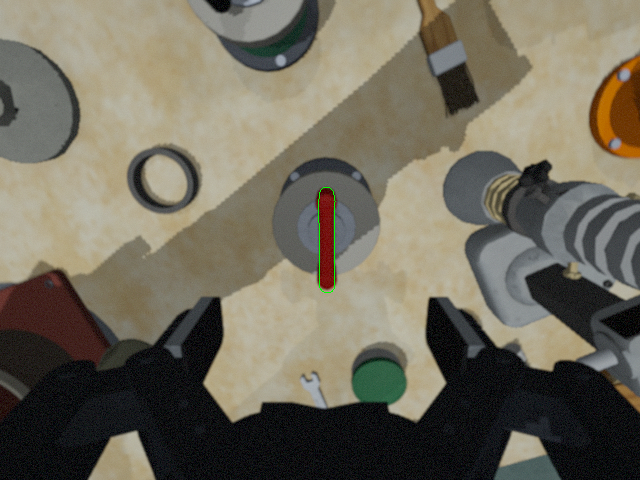

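The wrist view shows the red bar at (327,240), midway between the open fingers, upright and matching the model outline. I'll descend and then close.

drive_tool(increments=[[0.0024,0.0027,0.0384,0,0,0.001,-1],[0,0,0.0384,0,0,0,-1],[0,0,0.0384,0,0,0,-1],[0,0,0.0384,0,0,0,-1],[0,0,0.0384,0,0,0,-1],[0,0,0.0384,0,0,0,-1],[0,0,0.0384,0,0,0,-1],[0,0,0.0384,0,0,0,-1],[0,0,0.0384,0,0,0,-1],[0,0,0.0384,0,0,0,-1]])

```text
clock: 5.15
tcp_pos: [429.2, 77.9, 115.4]
orientation: [2.589, 1.779, 0.0]
wrist_force: [0.7, -0.4, 0.5]
gripper_width: 1.0
grip_force: 0.0
```

drive_tool(increments=[[0,0,0,0,0,0,1],[0,0,0,0,0,0,1],[0,0,0,0,0,0,1],[0,0,0,0,0,0,1],[0,0,0,0,0,0,1],[0,0,0,0,0,0,1],[0,0,0,0,0,0,1],[0,0,0,0,0,0,1],[0,0,0,0,0,0,1],[0,0,0,0,0,0,1]], grip_force=60)

```text
clock: 6.4
tcp_pos: [429.9, 77.8, 116.6]
orientation: [2.589, 1.778, 0.002]
wrist_force: [5.6, -2.0, 3.7]
gripper_width: 0.122
grip_force: 60.0
```

```bash
python3 - <<'E'
from bench import manip, eyes
from h import *
s=manip.get_state();print(s)
c=eyes.capture("wrist");V=np.array(c["view"]);print("wristcam",-V[:3,:3].T@V[:3,3])
cv2.imwrite("pics/wrist2.png",c["frame"])
E
```

```text
{'clock': 6.4, 'joint_pos': array([-0.59605358, -0.01470472,  0.31491238,  2.11480098,  0.0056433 ,
        1.03936776, -0.65121689]), 'qd': array([ 0.00106567, -0.00105612,  0.00061898,  0.00011939, -0.00116513,
       -0.00025371,  0.00022342]), 'tau': array([ -1.33020815, -30.43987513,  -1.56351216, -32.04717636,
        -1.1244303 ,   1.15763638,  -0.15936074]), 'tcp_pos': array([429.89344665,  77.82216113, 116.59038899]), 'orientation': array([2.58905562e+00, 1.77812902e+00, 1.95151822e-03]), 'wrist_force': array([ 5.5886496 , -1.96860927,  3.70996848]), 'ft_torque': array([-0.44203216, -0.83818508,  0.18469553]), 'grip_force': 60.04704236984253, 'gripper_width': 0.12231241188818504}
wristcam [456.21653806 148.2657748  258.72109935]
```

View pics/wrist2.png

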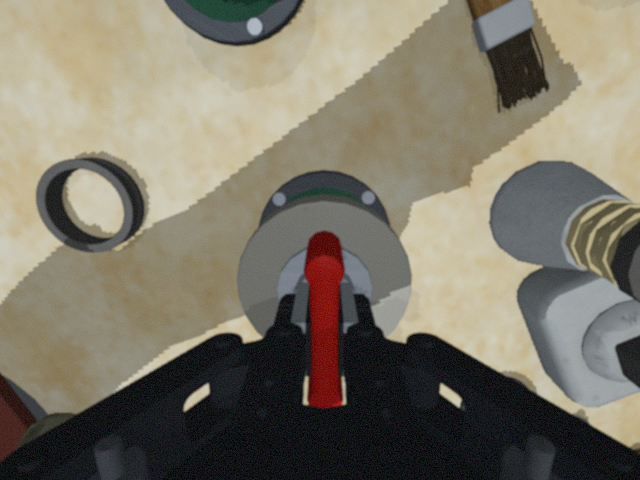

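The bar is gripped: the opening is 10.4 mm and the pads straddle the blade at (325,320). Next, turn it clockwise, which is +z of the tool since it points down.

drive_tool(increments=[[0,0.003,0,0,0,0.01,1],[0,0,0,0,0,0.022,1],[0,0,0,0,0,0.022,1],[0,0,0,0,0,0.022,1],[0,0,0,0,0,0.022,1],[0,0,0,0,0,0.022,1],[0,0,0,0,0,0.022,1],[0,0,0,0,0,0.022,1],[0,0,0,0,0,0.022,1],[0,0,0,0,0,0.022,1]])

```text
clock: 7.7
tcp_pos: [431.1, 76.0, 116.6]
orientation: [3.135, -0.171, 0.003]
wrist_force: [5.9, -9.7, 3.9]
gripper_width: 0.122
grip_force: 60.2
```

drive_tool(increments=[[0,0,0,0,0,0.01,1],[0,0,0,0,0,0,1],[0,0,0,0,0,0,1],[0,0,0,0,0,0,-1],[0,0,0,0,0,0,-1],[0,0,0,0,0,0,-1],[0,0,0,0,0,0,-1],[0,0,0,0,0,0,-1],[0,0,0,0,0,0,-1],[0,0,0,0,0,0,-1]])

```text
clock: 8.95
tcp_pos: [430.0, 77.6, 116.1]
orientation: [3.131, -0.26, -0.0]
wrist_force: [0.4, 0.4, 0.3]
gripper_width: 1.003
grip_force: 0.0
```

Now I'll rise straight up and check.

drive_tool(increments=[[0,0,-0.03,0,0,0,-1],[0,0,-0.04,0,0,0,-1],[0,0,-0.04,0,0,0,-1],[0,0,-0.04,0,0,0,-1],[0,0,-0.04,0,0,0,-1],[0,0,-0.04,0,0,0,-1],[0,0,-0.04,0,0,0,-1],[0,0,-0.04,0,0,0,-1],[0,0,-0.04,0,0,0,-1],[0,0,0,0,0,0,-1]])

```text
clock: 10.2
tcp_pos: [430.5, 77.8, 222.1]
orientation: [-3.13, 0.26, -0.002]
wrist_force: [1.3, 0.1, 0.1]
gripper_width: 0.999
grip_force: 0.0
```

```bash
python3 - <<'E'
from bench import manip, eyes
from h import *
from scipy.optimize import minimize
c=eyes.capture("wrist");m=redmask(c["frame"],(0,0,640,480))
def hull(p):return cv2.convexHull(np.round(proj(c,model(*p))*16).astype(np.int32))
def cost(p):
    z=np.zeros((480,640),np.uint8);cv2.fillConvexPoly(z,hull(p),1,shift=4);return 1-(z&m).sum()/max(1,(z|m).sum())
b=min((minimize(cost,[429.5,77,a],method="Nelder-Mead",options=dict(initial_simplex=[[429.5,77,a],[435,77,a],[429,84,a],[429,77,a+.15]])) for a in np.arange(-1.2,1.5,.2)),key=lambda r:r.fun)
print(b.x,np.degrees(b.x[2]),b.fun,manip.get_state()["clock"])
cv2.imwrite("pics/wrist3.png",c["frame"])
E
```

```text
[ 4.30644981e+02  7.78853213e+01 -1.72165736e-01] -9.864370026761417 0.18324607329842935 10.25
```

View pics/wrist3.png

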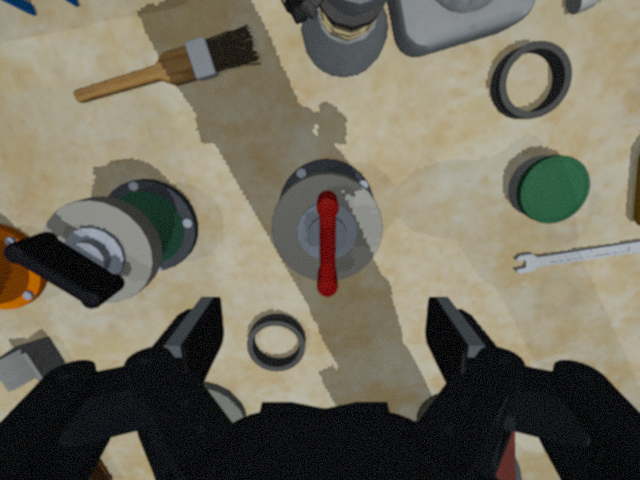

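The bar moved from 69.4° to -9.9°, which is 79° clockwise and past the 60° needed. In the wrist view it sits at (327,243) with the fingers open and clear of it. The black nut was not touched.

```bash
python3 -c "
from bench import manip
print(manip.sign_off())"
```

```text
the job is handed in; nothing more can be done
None
```

I slackened the red nut by about 79° clockwise (60° was needed), let go of it and raised the gripper clear. The black nut was not touched, and I handed the job in at about 10 s.

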